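Hold a spring clamp open over a glue joint

ROBOT

A 6-joint arm with a two-finger parallel gripper is mounted at the origin on a cart in front of the work surface, level with it; the furniture and walls round the work are solid. World frame = base frame: x ahead of the robot, y to its left, z up, the work surface at z = 0. Lengths are in mm, angles in rad, forces in N, time in s.
With the tool pointing down it reaches from about 350 to 975 mm from the base axis. Payload 7.1 kg.
Tool frame: the origin (TCP) lies between the finger pads; the fingertips stand 17 mm ahead of it and the grasp point (between the pads) lies 2 mm behind it; z points along the fingers, y is the line along which they close (so a half turn about z gives the same grasp; the last joint's range is limited). The gripper opens to 88 mm and grips with 3 to 60 N. Pads are 20 mm wide; open, the fingers measure 115 mm over their backs; the gripper's body (75 mm by 178 mm) begins 61 mm behind the grasp point.
Start: joints at [1.219, 0.423, 1.63, -0, 1.089, -0.019], TCP at [204.15, 590.701, 239.675] pointing down, gripper open.
Joint ranges: [-3, 3], [-0.9, 2.11], [0.09, 2.58], [-1.31, 4.45], [0.11, 2.69], [-2.54, 2.54]. Speed limits (rad/s): [2.39, 2.39, 3.01, 3.14, 3.14, 3.14].

INTERFACE

Orientations are given as a rotation vector (axis times angle).
In Python, from workcell import ctrl gives the robot as it stands.
- The arm moves only by the shell command python3 jog.py 'ROWS' [OPENING]. ROWS is 1 to 5 rows, parted by semicolons, with the numbers parted by commas; each row has 6 numbers: dx, dy, dz in normalised numbers (1 is 400 mm), then a rotation vector rx, ry, rz in fractions of the full range, 1 being pi rad; each row shifts and turns the commanded pose from where the row before left it, along the tool's axes as they then stand; what a row does not reach is not made up. A row lasts 1/12 s, in which the tool goes at most 41.7 mm and 0.125 rad, less where a joint would pass 70% of its speed; a pose out of reach is approached as far as the arm can. OPENING is the finger opening in mm, set as the command begins (- or left out keeps the last). The fingers move at their own pace and stop on an object; the grip force is fixed at half the most. Time passes only in rows, so rows that do not move let the fingers close. It prints the time, the measured TCP pose, the force, the opening and the grip force at its end. Shift and turn numbers lie between -1 and 1, and a call with a number outside is refused. Input that does not fit is refused with a message, and nothing moves.
- ctrl.get_obs(): the state, without advancing time (a new reading comes with each control period).
- ctrl.get_image(name): name is "scene" or "top" or "wrist"; returns a dict with "img" (384x512x3 uint8, red, green, blue), "fx", "fy", "cx", "cy" (pixels), "R" (3x3) and "t" (3): a world point X has camera coordinates R X + t. Camera axes: x right, y down, z forward; pixel columns grow to the right and rows downward; lengths in mm; the calibration is good to about 2 mm. The wrist camera is an equidistant fisheye: a pixel r from the principal point sees the ray r / f radians off the axis. A picture is of the moment at which its call begins. There is no depth.
- ctrl.close_job(): hands the job in; it is judged then, once.
The state is a dict: "t": time; "qpos": joint angles; "qvel": joint speeds; "joint_torque": joint torques, N m; "ee_pos": TCP position; "orientation": TCP orientation; "ft_force": force on the tool from outside, world axes, zero at the start; "moment": the same for the moment, N m; "width": finger opening in mm; "grasp_force": force on a finger pad.
Only numpy, scipy, OpenCV 4.12 (cv2) and the standard library are available. Lean on these libraries where they do the work, as an engineer would, in place of code of your own. Each camera call takes 0.05 s, during which the arm holds its last target. There are 200 camera calls.

TASK

Take the large orange-tipped spring clamp from the rack: squeeze its handles so that the jaws spread wide before you lift it off the batten. Bring it to the plywood panel and lower the gaping jaws over the panel's top edge at the middle of the dark cleat, one pad on each side of the joint and reaching well below the edge, keeping the clamp off the wood. Finish holding it there, wide open, without letting it bite or putting it down (I will straighten the cleat before it closes), and leave the other things on the bench alone.

Things in the scene. Friction and masses are not known exactly. Their poses are not given: they have to be found in the camera images.
- clamp: the large spring clamp (black, orange handle sleeves and jaw pads; 0.16 kg, 21 mm wide along y), parked astride the batten, handles up, jaws down. Origin on its pivot pin, 71 mm under the handle tops, 55 mm over the jaw ends, 11 mm over the batten. As parked own z is up, y along the batten and pin, x across. The frame is the -x half's: squeezed, it turns by half the joint value.
- clamp_half (a joint): opening angle of the clamp: 0 as parked, biting on 12 mm; 0.66 at the end stop, where the pads are about 42 mm apart and 42 mm below the pivot. A spring closes it: squeezing the sleeves takes about 5 N at 0, 10 N at the stop; let go, it snaps shut. It may be squeezed firmly against the stop.
- sleeve_front (a point): outside of the orange sleeve on the clamp's -x half, where to press: 34 mm in -x of the pivot and 62 mm above it as parked. Sleeves span heights 43 to 71 mm over the pivot, are 21 mm wide along y, and measure 68 mm over their outsides at this height; fully squeezed about 25 mm, and they then stand 8 mm higher over the pivot
- sleeve_back (a point): the same on the +x half, 34 mm in +x and 62 mm above the pivot as parked; squeeze the two sleeves together along x
- pad_front (a point): middle of the gripping face of the orange jaw pad on the clamp's -x half (pad 20 mm along y, 17 mm high); 6 mm in -x and 47 mm below the pivot as parked
- pad_back (a point): the same on the +x half; 6 mm in +x and 47 mm below the pivot as parked
- rack: clamp rack, fixed: a pale batten 12 mm thick (x), 300 mm long (y), on edge with its top at 95 mm, in two dark slotted feet (76 x 26 x 52 mm, at y = +-135 mm). Origin on the bench under its middle. A smaller blue-tipped clamp (too small for this job, fixed) is parked at y = -92 mm, up to 155 mm above the bench.
- panel: plywood panel on edge, fixed: 9 mm thick (x), 250 mm long (y), its top edge 125 mm above the bench, standing in two slotted wooden feet (93 x 28 x 40 mm, at y = +-105 mm). Origin on the bench under its middle.
- panel_top (a point): middle of the panel's top edge, 125 mm above the bench; axes as the panel's
- cleat: dark wooden cleat 9 mm thick (x), 60 mm long (y), 45 mm high, stuck to the panel's near (-x) face with its top flush with the panel's; panel and cleat together are 18 mm thick. Origin on the bench under the panel's mid-plane at the cleat's middle; axes as the panel's.
- joint_mid (a point): middle of the joint's top: on top of the 18 mm thickness of panel and cleat, at the middle of the cleat's length, 125 mm above the bench; axes as the panel's (x across the panel, y along it)
- glue_bottle: bystander: white glue bottle, 162 mm tall, standing behind the work
- pencil: bystander: red carpenter's pencil, lying
- sanding_block: bystander: cork sanding block, 36 mm high
- block_plane: bystander: block plane, 65 mm high
- tape_measure: bystander: yellow tape measure, 72 mm high

How it is judged (in metres and radians):
On the way:
1. the clamp is squeezed wide open (opening angle over 0.4, pads more than 30 mm apart) while still astride the batten (value of joint clamp_half above 0.4 rad and z of clamp in the frame of rack below 0.125 m and x of clamp in the frame of rack between -0.02 and 0.02 m), for 0.2 s.
At the end, for the whole second after the job is handed in: Gripper holds the clamp open (angle over 0.4) round panel and cleat, touching neither, at rest: a pad each side, pad middles over 8 mm below the top edge, pivot over 9 mm above it, within 15 mm of the cleat's middle along the panel, pivot pin within 15 degrees of the panel's length (value of joint clamp_half above 0.4 rad and contact force between the fingers and clamp above 2 N and contact force between clamp and panel below 0.3 N and contact force between clamp and cleat below 0.3 N and z of each of pad_front, pad_back in the frame of joint_mid below -0.008 m and z of clamp in the frame of joint_mid above 0.009 m and ((x of pad_front in the frame of joint_mid below -0.009 m and x of pad_back in the frame of joint_mid above 0.009 m) or (x of pad_back in the frame of joint_mid below -0.009 m and x of pad_front in the frame of joint_mid above 0.009 m)) and y of clamp in the frame of joint_mid between -0.015 and 0.015 m and angle between the y axis of clamp and the y axis of panel, either way round below 0.26 rad and linear speed of clamp below 0.02 m/s); the arm keeps its last pose, push and grip.
It fails at once if the clamp bites or bumps the panel or the cleat (over 5 N) (contact force between clamp and panel above 5 N or contact force between clamp and cleat above 5 N).
It fails at once if the clamp is dropped or laid down on the bench (pivot less than 85 mm above it) (height (world z) of clamp below 0.085 m).
It fails at once if a bystander is moved by more than 40 mm (distance of any of glue_bottle, pencil, sanding_block, block_plane, tape_measure from where it was at the start of the episode above 0.04 m).
It also fails if it takes over 38 s, if anything falls off the work surface, if the arm or the gripper's body presses on something with over 40 N, if the wrist force passes 120 N, or if a joint passes its speed limit or range.

## Working session

There is one attempt and no reset: what is moved stays moved. The work goes in short steps, Python scripts to look and compute and a shell command to move; the robot and the scene stay as the last step left them, time stands still between calls to the robot, and variables do not carry over. Pictures are saved under pics/ and viewed, at most 10 in all, crops included, and the job is handed in when it is done.

```bash
mkdir -p pics; ls; python3 - <<'E'
from workcell import ctrl
import cv2
for n in ("scene","top"):
    d=ctrl.get_image(n); cv2.imwrite(f"pics/{n}0.png",cv2.resize(d["img"][:,:,::-1],(800,600),interpolation=cv2.INTER_CUBIC))
    print(n,d["fx"],d["fy"],d["cx"],d["cy"],d["R"],d["t"])
print(ctrl.get_obs())
E
```

```text
jog.py
pics
workcell.py
scene 379.8345072279433 379.8345072279433 256.78436727407023 193.24496904338292 [[ 0.46441823 -0.88559783 -0.00567393]
 [-0.6118251  -0.31620323 -0.72504177]
 [ 0.6403013   0.34019407 -0.68868152]] [-288.58472718  450.49182793 1067.5348491 ]
top 374.19622929126837 374.19622929126837 253.47424656853127 191.84329939683258 [[ 0.18638847 -0.98245831 -0.00591658]
 [-0.88807201 -0.16589996 -0.4287252 ]
 [ 0.42022308  0.08516378 -0.90341557]] [-114.72682786  566.22645794 1428.67373906]
{'t': 0.1, 'qpos': array([ 1.21900286e+00,  4.23772741e-01,  1.63059686e+00, -3.85920142e-06,
        1.08863717e+00, -1.90308484e-02]), 'qvel': array([ 0.00149359, -0.00158038, -0.00260946,  0.00013034, -0.00044192,
       -0.00130342]), 'joint_torque': array([ 3.63242918e-05, -5.45617461e+01, -2.74322391e+01,  6.44576875e-02,
        1.89262762e-02, -5.38334689e-05]), 'ee_pos': array([203.98739452, 590.26137186, 238.98080239]), 'orientation': array([-5.20248473e-01, -3.09795486e+00,  2.18402589e-03]), 'ft_force': array([ 0.1190576 ,  0.16176664, -0.75878381]), 'moment': array([-0.02777648, -0.00165149,  0.01478555]), 'grasp_force': 0.0, 'width': 87.91061817142266}
```

View pics/scene0.png

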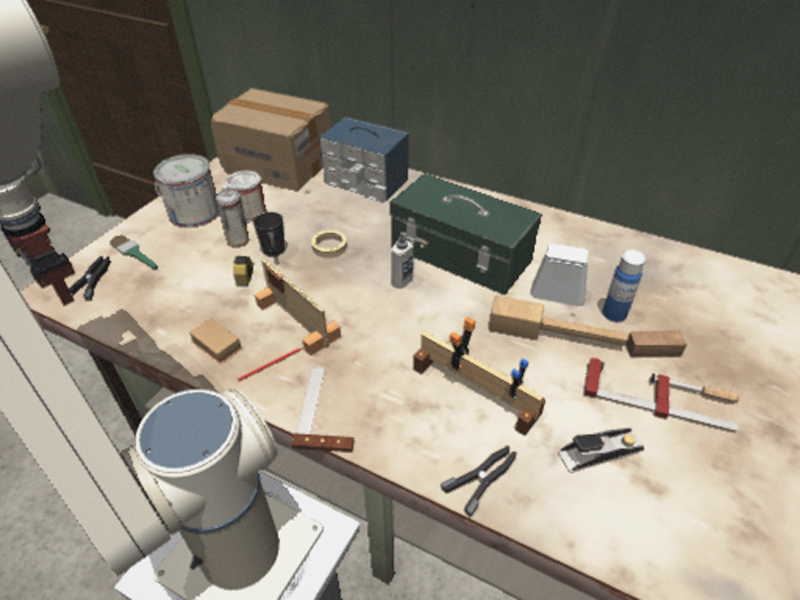

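View pics/top0.png

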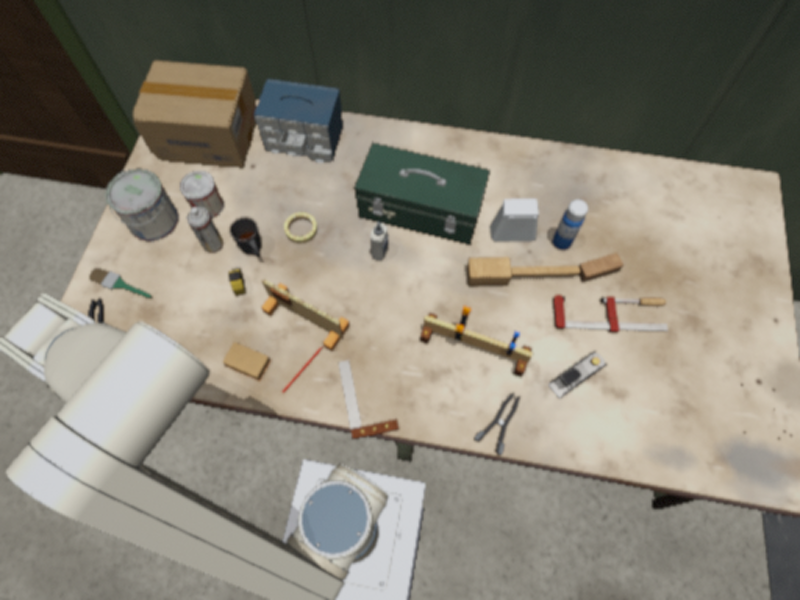

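```bash
cat > h.py <<'E'
from workcell import ctrl
import cv2, numpy as np
def mosaic(name, crops):  # crops: (cam,x0,y0) 80x60 regions at x5, tiles 400x300
    ims={c:ctrl.get_image(c)["img"] for c in {k[0] for k in crops}}
    T=[cv2.resize(ims[c][y:y+60,x:x+80,::-1],(400,300),interpolation=cv2.INTER_CUBIC) for c,x,y in crops]
    cv2.imwrite(name,np.vstack([np.hstack(T[:2]),np.hstack(T[2:])]))
E
python3 - <<'E'
from h import *
mosaic("pics/m1.png",[("scene",155,165),("scene",262,204),("top",155,170),("top",265,190)])
E
```

```text
(no output)
```

View pics/m1.png

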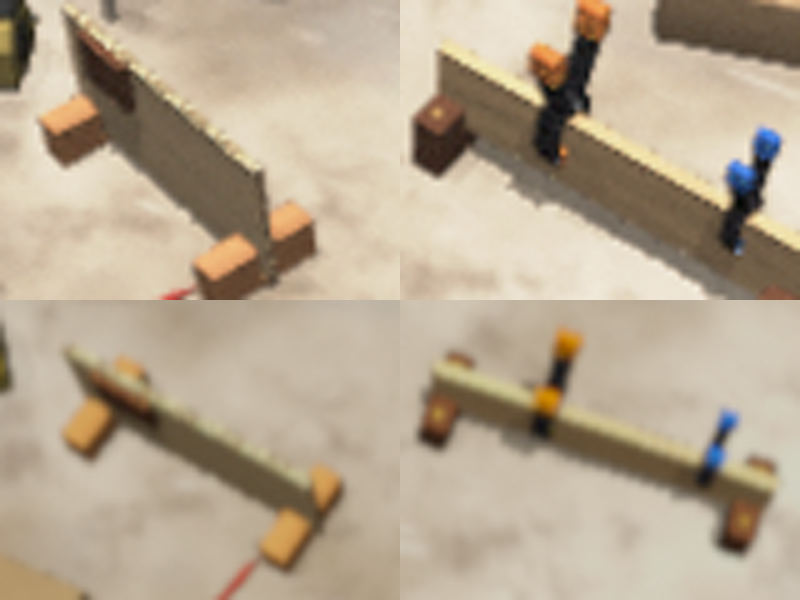

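Mosaic m1: panel top edge runs (68,8)→(262,170) in the scene tile and (68,348)→(315,490) in the top tile, with the cleat at its left end. The batten top runs from (438,45) in the scene tile and (435,365)→(775,490) in the top tile. The orange clamp sleeves are at (548,60)/(592,18) and (546,400)/(568,343).

```bash
cat >> h.py <<'E'
def onplane(cam,x0,y0,u,v,z,d=None):
    d=d or ctrl.get_image(cam)
    px=np.array([x0+(u+.5)/5-.5, y0+(v+.5)/5-.5])
    r=d["R"].T@[(px[0]-d["cx"])/d["fx"],(px[1]-d["cy"])/d["fy"],1]
    c=-d["R"].T@d["t"]
    return c+r*(z-c[2])/r[2]
E
python3 - <<'E'
from h import *
np.set_printoptions(precision=1,suppress=True)
S=ctrl.get_image("scene");T=ctrl.get_image("top")
s1=lambda u,v,z:onplane("scene",155,165,u,v,z,S); s2=lambda u,v,z:onplane("scene",262,204,u-400,v,z,S)
t1=lambda u,v,z:onplane("top",155,170,u,v-300,z,T); t2=lambda u,v,z:onplane("top",265,190,u-400,v-300,z,T)
print("panel S",s1(68,8,125),s1(262,170,125)," T",t1(68,348,125),t1(315,490,125))
print("cleat S",s1(78,30,125),s1(133,72,125),"T",t1(88,371,125),t1(156,410,125))
print("rack S",s2(440,45,95),s2(800,238,95),"T",t2(435,367,95),t2(775,490,95))
# clamp z: pivot=106; sleeves centre 163
print("sleeves S",s2(548,60,163),s2(592,18,163),"T",t2(546,400,163),t2(568,343,163))
print("blue T",t2(715,455,140),t2(729,420,140))
E
```

```text
panel S [572.8 361.1 125. ] [490.7 128.9 125. ]  T [570.6 358.6 125. ] [481.8 123.  125. ]
cleat S [554.9 338.  125. ] [534.5 271.8 125. ] T [552.7 335.9 125. ] [528.  269.9 125. ]
rack S [556.9 -85.1  95. ] [ 510.5 -362.7   95. ] T [555.7 -89.3  95. ] [ 498.9 -378.8   95. ]
sleeves S [ 518.5 -180.4  163. ] [ 566.5 -190.8  163. ] T [ 513.9 -182.8  163. ] [ 566.2 -193.2  163. ]
blue T [ 501.6 -322.   140. ] [ 533.5 -329.9  140. ]
```

```bash
cat >> h.py <<'E'
from scipy.spatial.transform import Rotation as Ro
def go(p,yaw):  # needed move in tool axes; tool down with tool y along (cos yaw,sin yaw) or its opposite
    o=ctrl.get_obs(); R=Ro.from_rotvec(o["orientation"])
    for s in (1,-1):
        y=s*np.array([np.cos(yaw),np.sin(yaw),0]); z=np.array([0,0,-1.]); G=Ro.from_matrix(np.c_[np.cross(y,z),y,z])
        print("tool-frame move",np.round(R.inv().apply(np.array(p)-o["ee_pos"]),1),"rot",np.round((R.inv()*G).as_rotvec(),3),"| goal-frame move",np.round(G.inv().apply(np.array(p)-o["ee_pos"]),1))
    print("t",o["t"],"ee",o["ee_pos"].round(1),"q",o["qpos"].round(2))
E
python3 -c "
from h import *
go((539,-187,245),-.193)"
```

```text
tool-frame move [-570.6 -625.5   -5.3] rot [-0.     0.     1.431] | goal-frame move [-698.9  477.8   -5.6]
tool-frame move [-570.6 -625.5   -5.3] rot [-0.    -0.    -1.711] | goal-frame move [ 698.9 -477.8   -5.6]
t 0.3 ee [204.1 590.5 239.4] q [ 1.22  0.42  1.63  0.    1.09 -0.02]
```

Careful with the scale: shifts go in shares of 400 mm and turns go in shares of pi rad. That gives: -28 mm / 400 = -0.07, -27 mm / 400 = -0.0675.

```bash
for i in 1; do
python3 jog.py '-0.0375,-0.04,0,0,0,0;-0.0625,-0.0675,0,0,0,0;-0.0625,-0.0675,0,0,0,0;-0.0625,-0.0675,0,0,0,0;-0.0625,-0.07,0,0,0,0'
python3 jog.py '-0.0625,-0.0675,0,0,0,0;-0.0625,-0.07,0,0,0,0;-0.0625,-0.0675,0,0,0,0;-0.0625,-0.07,0,0,0,0;-0.0625,-0.0675,0,0,0,0'
python3 jog.py '-0.0625,-0.0675,0,0,0,0;-0.0625,-0.07,0,0,0,0;-0.0625,-0.0675,0,0,0,0;-0.0625,-0.07,0,0,0,0;-0.0625,-0.0675,0,0,0,0'
python3 jog.py '-0.0625,-0.0675,0,0,0,0;-0.0625,-0.07,0,0,0,0;-0.0625,-0.0675,0,0,0,0;-0.0625,-0.07,0,0,0,0;-0.0625,-0.0675,0,0,0,0'
python3 jog.py '0,0,0,0,0,0.0382;0,0,0,0,0,0.0382;0,0,0,0,0,0.0382;0,0,0,0,0,0.0382;0,0,0,0,0,0.0382'
python3 jog.py '0,0,0,0,0,0.0382;0,0,0,0,0,0.0382;0,0,0,0,0,0.0382;0,0,0,0,0,0.0382;0,0,0,0,0,0.0382'
python3 jog.py '0,0,0,0,0,0.0382;0,0,0,0,0,0.035;0,0,0,0,0,0'
done
python3 -c "
from h import *
go((539,-187,245),-.193)"
```

```text
t: 0.72
ee_pos: [272.3, 433.6, 239.6]
orientation: [0.519, 3.098, 0.0]
ft_force: [-0.1, -0.2, 0.4]
width: 87.5
grasp_force: 0.0
t: 1.13
ee_pos: [345.6, 263.0, 239.8]
orientation: [0.52, 3.098, 0.0]
ft_force: [0.2, 0.4, -0.2]
width: 88.2
grasp_force: 0.0
t: 1.55
ee_pos: [419.1, 92.5, 239.9]
orientation: [0.52, 3.098, 0.0]
ft_force: [0.6, -0.2, 1.0]
width: 87.6
grasp_force: 0.0
t: 1.97
ee_pos: [492.6, -78.0, 239.8]
orientation: [0.521, 3.098, 0.0]
ft_force: [-0.1, 0.4, -0.5]
width: 87.8
grasp_force: 0.0
t: 2.38
ee_pos: [492.1, -76.2, 239.7]
orientation: [-1.422, -2.801, -0.0]
ft_force: [-0.2, -0.6, -0.6]
width: 87.9
grasp_force: 0.0
t: 2.8
ee_pos: [492.1, -76.0, 239.7]
orientation: [2.186, 2.257, 0.0]
ft_force: [0.2, -0.7, -0.4]
width: 87.5
grasp_force: 0.0
t: 3.05
ee_pos: [492.2, -76.0, 239.7]
orientation: [2.428, 1.993, 0.0]
ft_force: [-0.1, -0.8, -0.3]
width: 87.9
grasp_force: 0.0
tool-frame move [-99.8  67.5  -5.3] rot [ 0.    -0.    -0.003] | goal-frame move [-100.    67.2   -5.3]
tool-frame move [-99.8  67.5  -5.3] rot [-0.    -0.     3.139] | goal-frame move [100.  -67.2  -5.3]
t 3.05 ee [492.2 -76.  239.7] q [-0.18  0.24  1.91  0.    1.    0.02]
```

Scaled: -25 mm / 400 = -0.0625, 17 mm / 400 = 0.0425.

```bash

python3 jog.py '-0.0625,0.0425,0,0,0,0;-0.0625,0.0425,0,0,0,0;-0.0625,0.0425,0,0,0,0;-0.0625,0.04,0,0,0,0;0,0,0,0,0,0'
python3 - <<'E'
from h import *
d=ctrl.get_image("wrist"); print({k:d[k] for k in d if k!="img"})
go((539,-187,166),-.193)
cv2.imwrite("pics/w1.png",cv2.resize(d["img"][:,:,::-1],(800,600),interpolation=cv2.INTER_CUBIC))
E
```

```text
t: 3.47
ee_pos: [540.8, -190.9, 239.9]
orientation: [2.421, 1.998, 0.001]
ft_force: [0.6, -0.3, 0.3]
width: 88.0
grasp_force: 0.0
{'fx': 297.3186396354542, 'fy': 297.3186396354542, 'cx': 256.51816878997954, 'cy': 193.82463914863823, 'R': array([[ 0.98203946, -0.18867207,  0.00116106],
       [-0.18181977, -0.94469358,  0.27293884],
       [-0.05039909, -0.26824781, -0.96203069]]), 't': array([-567.70926406, -115.08994292,  366.78634375])}
tool-frame move [ 1.8 -0.9 73.5] rot [0.001 0.    0.002] | goal-frame move [ 1.8 -0.9 73.5]
tool-frame move [ 1.8 -0.9 73.5] rot [-0.00e+00  1.00e-03 -3.14e+00] | goal-frame move [-1.8  0.9 73.5]
t 3.5167 ee [ 539.5 -188.9  239.5] q [-0.36  0.35  1.75 -0.    1.05 -0.17]
```

View pics/w1.png

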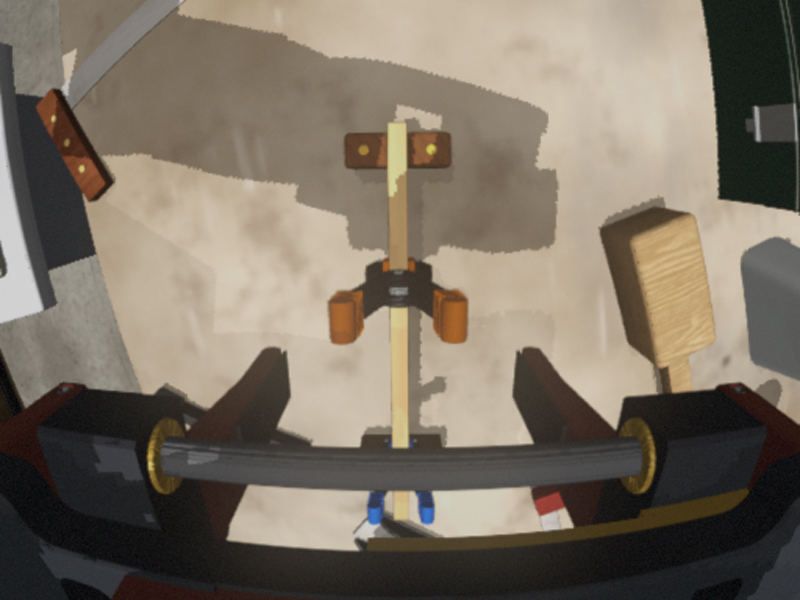

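Wrist view: the clamp is between the fingers' column; pivot at (399,290), sleeves at (347,~330) and (451,~330), batten centre column 398–400, running straight along the image.

```bash
cat >> h.py <<'E'
def wplane(d,u,v,z):  # 800x600 view pixel -> world point at height z (fisheye)
    p=(np.array([u,v])+.5)*.64-.5-[d["cx"],d["cy"]]; r=np.hypot(*p); a=r/d["fx"]
    ray=d["R"].T@np.r_[p/r*np.sin(a),np.cos(a)]; c=-d["R"].T@d["t"]
    return (c+ray*(z-c[2])/ray[2]).round(1)
E
python3 - <<'E'
from h import *
d=ctrl.get_image("wrist"); print("cam",-d["R"].T@d["t"])
for u,v,z in [(397.5,150,95),(399,240,95),(400,360,95),(400,425,95),(399,290,110),(330,333,177),(467,333,177),(330,345,177),(330,320,177),(331,345,160),(347,430,125)]: print(u,v,z,wplane(d,u,v,z))
go((539,-187,166),-.193)
E
```

```text
cam [ 554.07504783 -115.64280147  384.6042488 ]
397.5 150 95 [554.6 -99.7  95. ]
399 240 95 [ 544.8 -155.2   95. ]
400 360 95 [ 530.1 -234.9   95. ]
400 425 95 [ 520.3 -285.    95. ]
399 290 110 [ 539.5 -183.3  110. ]
330 333 177 [ 506.6 -181.3  177. ]
467 333 177 [ 570.8 -193.6  177. ]
330 345 177 [ 505.2 -187.3  177. ]
330 320 177 [ 508.2 -175.   177. ]
331 345 160 [ 501.7 -193.2  160. ]
347 430 125 [ 489.2 -265.1  125. ]
tool-frame move [ 0.5  0.3 73.3] rot [-0.001 -0.     0.002] | goal-frame move [ 0.6  0.2 73.3]
tool-frame move [ 0.5  0.3 73.3] rot [ 0.00e+00 -1.00e-03 -3.14e+00] | goal-frame move [-0.6 -0.2 73.3]
t 3.5667 ee [ 538.7 -187.5  239.3] q [-0.36  0.34  1.75  0.    1.05 -0.16]
```

Scaled: 25 mm / 400 = 0.0625, 16 mm / 400 = 0.04.

```bash

python3 jog.py '0,0,0.0625,0,0,0;0,0,0.0625,0,0,0;0,0,0.04,0,0,0;0,0,0.0175,0,0,0;0,0,0,0,0,0' 88
python3 jog.py '0,0,0,0,0,0;0,0,0,0,0,0;0,0,0,0,0,0' 60
python3 jog.py '0,0,0,0,0,0;0,0,-0.0025,0,0,0;0,0,-0.0025,0,0,0;0,0,-0.0025,0,0,0;0,0,-0.0025,0,0,0' 0
python3 jog.py '0,0,0,0,0,0;0,0,0,0,0,0;0,0,0,0,0,0;0,0,0,0,0,0;0,0,0,0,0,0'
python3 - <<'E'
from h import *
d=ctrl.get_image("wrist")
a=cv2.resize(d["img"][:,:,::-1],(800,600))[180:480,200:600]
s=ctrl.get_image("scene")["img"][200:260,262:342,::-1]
cv2.imwrite("pics/g1.png",np.hstack([a,cv2.resize(s,(400,300),interpolation=cv2.INTER_CUBIC)]))
E
```

```text
t: 3.98
ee_pos: [537.4, -185.5, 165.1]
orientation: [-2.419, -1.999, 0.003]
ft_force: [0.1, -0.1, -0.3]
width: 88.0
grasp_force: 0.0
t: 4.23
ee_pos: [539.6, -187.0, 168.0]
orientation: [2.422, 1.998, 0.002]
ft_force: [-0.1, 0.1, -0.2]
width: 71.2
grasp_force: 0.0
t: 4.65
ee_pos: [538.8, -186.9, 170.8]
orientation: [-2.424, -1.998, 0.0]
ft_force: [0.1, -0.5, -1.3]
width: 38.4
grasp_force: 11.6
t: 5.07
ee_pos: [538.8, -186.9, 170.6]
orientation: [-2.424, -1.998, 0.0]
ft_force: [0.1, -0.5, -1.2]
width: 27.3
grasp_force: 29.3
```

View pics/g1.png

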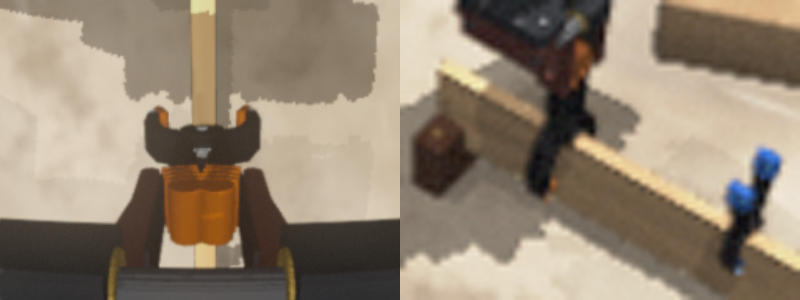

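Left: the jaws are spread wide either side of the batten, sleeves pressed together in the fingers (pivot at about (203,150)). Right: still astride the batten.

Scaled: -20 mm / 400 = -0.05, -15 mm / 400 = -0.0375.

```bash

python3 jog.py '0,0,0,0,0,0;0,0,0,0,0,0;0,0,0,0,0,0'
python3 jog.py '0,0,-0.02,0,0,0;0,0,-0.0375,0,0,0;0,0,-0.05,0,0,0;0,0,-0.05,0,0,0;0,0,-0.05,0,0,0'
python3 jog.py '0,0,-0.05,0,0,0;0,0,-0.03,0,0,0;0,0,-0.0125,0,0,0;0,0,0,0,0,0;0,0,0,0,0,0'
python3 -c "
from h import *
go((548,290,290),-.353)"
```

```text
t: 5.42
ee_pos: [538.9, -186.9, 170.7]
orientation: [2.424, 1.998, -0.0]
ft_force: [0.1, -0.3, -1.7]
width: 27.6
grasp_force: 29.3
t: 5.83
ee_pos: [538.7, -186.9, 255.1]
orientation: [2.424, 1.998, -0.0]
ft_force: [-0.1, -0.9, -2.1]
width: 27.8
grasp_force: 29.3
t: 6.25
ee_pos: [538.5, -186.8, 290.1]
orientation: [-2.424, -1.998, 0.001]
ft_force: [0.5, 0.7, -2.4]
width: 27.5
grasp_force: 29.3
tool-frame move [ 4.698e+02 -8.160e+01  2.000e-01] rot [-0.001 -0.     0.161] | goal-frame move [ 4.507e+02 -1.559e+02  1.000e-01]
tool-frame move [ 4.698e+02 -8.160e+01  2.000e-01] rot [ 0.000e+00 -1.000e-03 -2.981e+00] | goal-frame move [-4.507e+02  1.559e+02  1.000e-01]
t 6.25 ee [ 538.5 -186.8  290.1] q [-0.35  0.29  1.71 -0.    1.15 -0.16]
```

Scaled: 30 mm / 400 = 0.075, 20 mm / 400 = 0.05.

```bash

python3 jog.py '0.025,-0.005,0,0,0,0;0.05,-0.0075,0,0,0,0;0.075,-0.0125,0,0,0,0;0.075,-0.0125,0,0,0,0;0.075,-0.0125,0,0,0,0'
python3 jog.py '0.075,-0.0125,0,0,0,0;0.075,-0.0125,0,0,0,0;0.075,-0.0125,0,0,0,0;0.075,-0.015,0,0,0,0;0.075,-0.015,0,0,0,0'
python3 jog.py '0.075,-0.0125,0,0,0,0;0.075,-0.0125,0,0,0,0;0.075,-0.0125,0,0,0,0;0.075,-0.015,0,0,0,0;0.075,-0.015,0,0,0,0'
python3 jog.py '0.05,-0.0075,0,0,0,0.0159;0.025,-0.0075,0,0,0,0.0191;0,0,0,0,0,0.0159;0,0,0,0,0,0;0,0,0,0,0,0'
python3 - <<'E'
from h import *
d=ctrl.get_image("wrist")
cv2.imwrite("pics/w2.png",cv2.resize(d["img"][:,:,::-1],(800,600),interpolation=cv2.INTER_CUBIC))
go((548,300,290),-.353)
E
```

```text
t: 6.67
ee_pos: [541.1, -63.6, 289.3]
orientation: [-2.423, -1.996, 0.002]
ft_force: [-0.5, 0.2, -1.5]
width: 27.4
grasp_force: 29.3
t: 7.08
ee_pos: [543.1, 89.1, 289.3]
orientation: [-2.423, -1.997, 0.003]
ft_force: [0.3, 0.2, -1.2]
width: 27.6
grasp_force: 29.3
t: 7.5
ee_pos: [545.1, 241.4, 289.2]
orientation: [-2.423, -1.998, 0.004]
ft_force: [0.7, -1.3, -1.3]
width: 27.7
grasp_force: 29.3
t: 7.92
ee_pos: [545.8, 270.4, 289.4]
orientation: [-2.574, -1.801, 0.004]
ft_force: [-0.1, -0.1, -1.8]
width: 27.7
grasp_force: 29.3
tool-frame move [28.8 -8.4 -0.3] rot [-0.001  0.001  0.003] | goal-frame move [28.8 -8.5 -0.3]
tool-frame move [28.8 -8.4 -0.3] rot [-2.000e-03 -2.000e-03 -3.139e+00] | goal-frame move [-28.8   8.5  -0.3]
t 7.9667 ee [546.  270.1 289.7] q [0.44 0.35 1.62 0.   1.18 0.79]
```

View pics/w2.png

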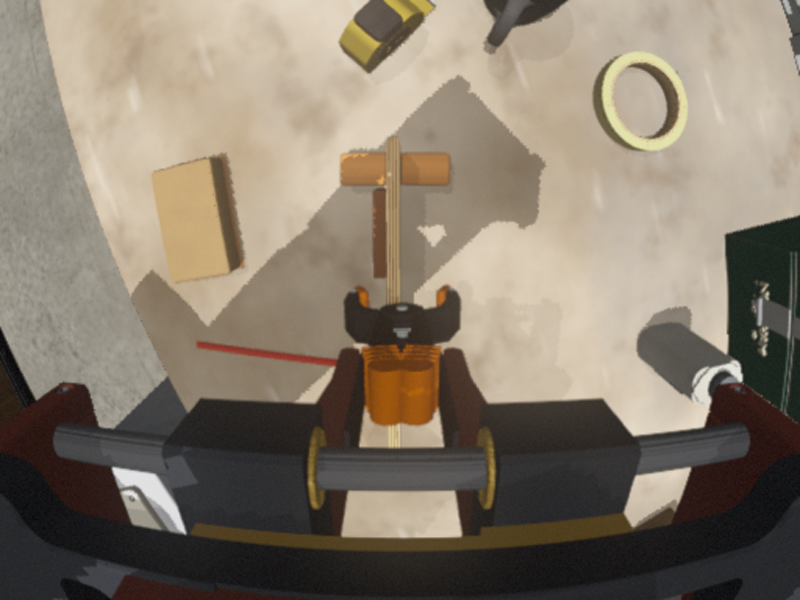

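Wrist view: the open clamp hangs with pads at about (360,296) and (443,296), pivot near (402,315). The dark cleat top spans columns 373–387, rows 188–278, with the panel edge at columns 387–401.

```bash
python3 - <<'E'
from h import *
d=ctrl.get_image("wrist"); o=ctrl.get_obs(); R=Ro.from_rotvec(o["orientation"]); e=o["ee_pos"]
for u,v in [(373.5,188),(373,278),(400,188),(400,278),(386,150),(399,150),(386,280),(400,280)]: print((u,v),wplane(d,u,v,125),R.inv().apply(wplane(d,u,v,125)-e).round(1))
# clamp as seen, in tool coordinates: pads assumed ~110 below TCP, silhouette of jaws, sleeves tops
for n,u,v,z in [("padF",366,297,-105),("padB",438,297,-105),("jawL",345,315,-90),("jawR",461,315,-90),("sleeveL",364,395,8),("sleeveR",439,395,8),("pivot",402,310,-62),("pivot",402,330,-62)]:
    print(n,R.inv().apply(wplane(d,u,v,e[2]+z)-e).round(1))
c=lambda p:R.inv().apply(p-e).round(1)
print("cam in tool",c(-d["R"].T@d["t"]))
E
```

```text
(373.5, 188) [551.3 338.5 125. ] [ 66.3 -18.7 164.9]
(373, 278) [529.4 281.3 125. ] [  5.1 -19.6 165. ]
(400, 188) [567.7 332.4 125. ] [ 66.2  -1.2 164.9]
(400, 278) [546.7 275.  125. ] [  5.1  -1.2 165. ]
(386, 150) [567.8 359.4 125. ] [ 91.6 -10.4 164.9]
(399, 150) [575.8 356.5 125. ] [ 91.7  -1.9 164.9]
(386, 280) [537.3 276.9 125. ] [  3.7 -10.7 165. ]
(400, 280) [546.3 273.6 125. ] [  3.7  -1.1 165. ]
padF [  7.7 -19.9 105. ]
padB [  7.8  20.3 105. ]
jawL [  1.8 -30.1  90. ]
jawR [ 2.  31.6 90. ]
sleeveL [  4.7 -12.3  -8. ]
sleeveR [ 4.8 12.4 -8. ]
pivot [13.   0.3 62. ]
pivot [ 3.2  0.2 62. ]
cam in tool [ 7.490e+01  1.000e-01 -1.448e+02]
```

Scaled: 14 mm / 400 = 0.035, 8 mm / 400 = 0.02.

```bash

python3 jog.py '0.02,-0.0075,0,0,0,0;0.035,-0.01,0,0,0,0;0.02,-0.0075,0,0,0,0;0.0075,0,0,0,0,0;0,0,0,0,0,0'
python3 jog.py '0,0,0,0,0,0;0,0,0.025,0,0,0;0,0,0.025,0,0,0;0,0,0.0125,0,0,0;0,0,0,0,0,0'
python3 - <<'E'
from h import *
o=ctrl.get_obs(); R=Ro.from_rotvec(o["orientation"]); e=o["ee_pos"]; print(e, R.as_matrix().round(3))
d=ctrl.get_image("wrist"); a=cv2.resize(d["img"][:,:,::-1],(800,600),interpolation=cv2.INTER_CUBIC)[130:430,200:600]
s=ctrl.get_image("scene")["img"][150:210,145:225,::-1]; t=ctrl.get_image("top")["img"][155:215,145:225,::-1]
f=lambda i:cv2.resize(i,(400,300),interpolation=cv2.INTER_CUBIC)
cv2.imwrite("pics/m3.png",np.vstack([np.hstack([a,f(s)]),np.hstack([f(t),f(t)*0])]))
E
```

```text
t: 8.43
ee_pos: [548.8, 305.8, 290.6]
orientation: [-2.575, -1.8, -0.0]
ft_force: [1.0, -0.7, -1.9]
width: 27.6
grasp_force: 29.3
t: 8.85
ee_pos: [547.6, 303.7, 263.3]
orientation: [-2.576, -1.797, 0.006]
ft_force: [-0.8, 0.2, -2.2]
width: 27.6
grasp_force: 29.3
[547.64964611 303.66250194 263.32123644] [[ 0.345  0.939 -0.003]
 [ 0.939 -0.345 -0.002]
 [-0.003 -0.003 -1.   ]]
```

View pics/m3.png

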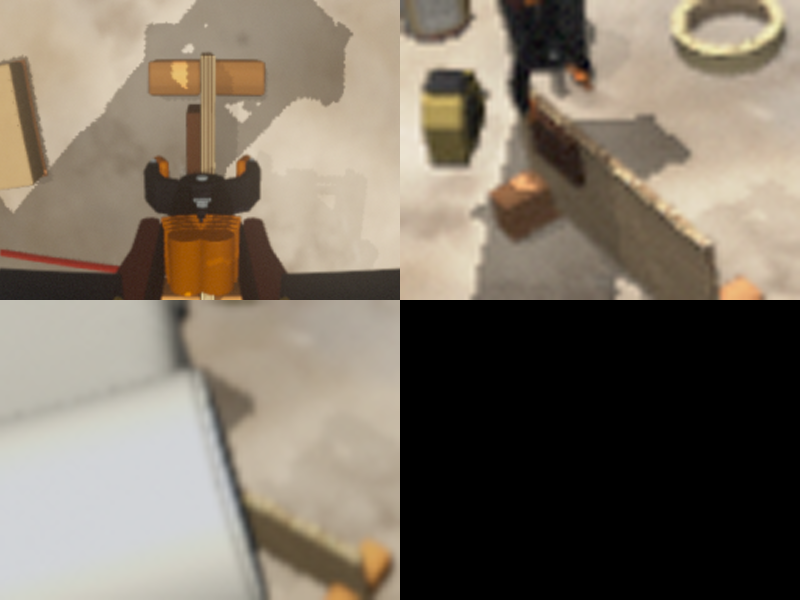

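Wrist tile: jaws at columns 147–260 are centred on the joint (187–215). Scene tile: the clamp is still just above the cleat's end, front jaw tip at (522,115), back jaw pad tip at (583,85).

```bash
python3 - <<'E'
from h import *
d=ctrl.get_image("scene"); e=ctrl.get_obs()["ee_pos"]; x=np.array([.938,-.345,0])
def pr(X):
    c=d["R"]@X+d["t"]; p=np.array([d["fx"]*c[0]/c[2]+d["cx"],d["fy"]*c[1]/c[2]+d["cy"]])
    return (((p-[145,150])+.5)*5-.5+[400,0]).round(0)
print(e)
for h in (60,66,72): print(h,[ (s,pr(e+s*21*x-[0,0,h+42]), pr(e+s*21*x-[0,0,h+50])) for s in (-1,1)])
E
```

```text
[548.91859482 304.51899091 265.87590944]
60 [(-1, array([527.,  95.]), array([529., 103.])), (1, array([575.,  71.]), array([576.,  79.]))]
66 [(-1, array([528., 101.]), array([530., 110.])), (1, array([576.,  77.]), array([577.,  85.]))]
72 [(-1, array([530., 108.]), array([531., 116.])), (1, array([577.,  83.]), array([579.,  91.]))]
```

Scaled: 5 mm / 400 = 0.0125.

```bash

python3 jog.py '0,0,0.0125,0,0,0;0,0,0.0125,0,0,0;0,0,0.0125,0,0,0;0,0,0.0125,0,0,0;0,0,0,0,0,0'
python3 jog.py '0,0,0.01,0,0,0;0,0,0.01,0,0,0;0,0,0.01,0,0,0;0,0,0,0,0,0;0,0,0,0,0,0'
python3 - <<'E'
from h import *
o=ctrl.get_obs(); print(o["ee_pos"],o["ft_force"])
d=ctrl.get_image("wrist"); a=cv2.resize(d["img"][:,:,::-1],(800,600),interpolation=cv2.INTER_CUBIC)[130:430,200:600]
s=ctrl.get_image("scene")["img"][150:210,145:225,::-1]
f=lambda i:cv2.resize(i,(400,300),interpolation=cv2.INTER_CUBIC)
cv2.imwrite("pics/m4.png",np.hstack([a,f(s)]))
E
```

```text
t: 9.47
ee_pos: [548.0, 304.2, 244.2]
orientation: [-2.576, -1.798, 0.003]
ft_force: [-0.3, 0.8, -2.1]
width: 27.5
grasp_force: 29.3
t: 9.88
ee_pos: [548.5, 304.5, 233.3]
orientation: [-2.576, -1.798, 0.001]
ft_force: [-0.9, -0.4, -2.6]
width: 27.8
grasp_force: 29.3
[548.54150537 304.49008086 233.34433729] [-0.85631707 -0.43424556 -2.6318909 ]
```

View pics/m4.png

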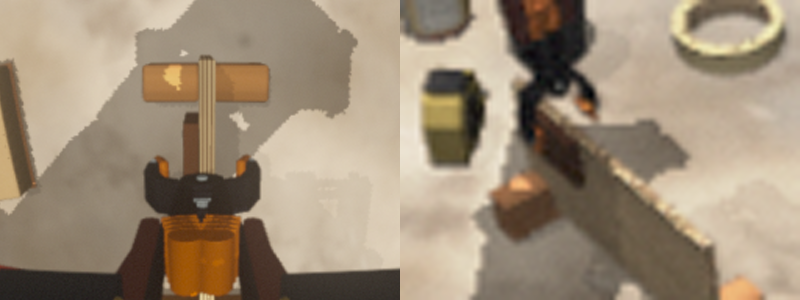

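```bash
python3 - <<'E'
from h import *
d=ctrl.get_image("wrist"); o=ctrl.get_obs(); R=Ro.from_rotvec(o["orientation"]); e=o["ee_pos"]
for u,v,z in [(383,242,125),(416,242,125),(383,270,125),(415,270,125),(368,294,233-108),(438,294,233-108),(402,310,233-66),(402,333,233-66),(345,320,140),(461,320,140)]: print((u,v),R.inv().apply(wplane(d,u,v,z)-e).round(1))
s=ctrl.get_image("scene"); 
def pr(X):
    c=s["R"]@X+s["t"]; p=np.array([s["fx"]*c[0]/c[2]+s["cx"],s["fy"]*c[1]/c[2]+s["cy"]])
    return (((p-[145,150])+.5)*5-.5+[400,0]).round(0)
# cleat front corners & pads predicted if centred
for y in (-30,0,30):
  for z in (125,80): print("cleat",y,z,pr(np.r_[(e+R.apply([y,-10,0]))[:2],z]))
for y in (-10,10): print("jaw front end",y,pr(e+R.apply([y,-24,66+50])))
E
```

```text
(383, 242) [ 38.  -10.  108.9]
(416, 242) [ 38.    8.1 108.9]
(383, 270) [ 22.1 -10.1 108.9]
(415, 270) [ 22.2   7.7 108.9]
(368, 294) [  8.3 -18.7 108.9]
(438, 294) [  8.4  20.9 108.9]
(402, 310) [11.5  0.5 66.9]
(402, 333) [-0.2  0.5 66.9]
(345, 320) [ -2.4 -30.4  93.9]
(461, 320) [-2.2 32.6 93.9]
cleat -30 125 [570. 148.]
cleat -30 80 [579. 192.]
cleat 0 125 [548. 129.]
cleat 0 80 [557. 173.]
cleat 30 125 [526. 110.]
cleat 30 80 [535. 154.]
jaw front end -10 [541. 150.]
jaw front end 10 [526. 137.]
```

```bash

python3 jog.py '0,-0.0025,0.01,0,0,0;0,0,0.01,0,0,0;0,0,0.01,0,0,0;0,0,0,0,0,0'
python3 jog.py '0,0,0.01,0,0,0;0,0,0.0075,0,0,0;0,0,0.005,0,0,0;0,0,0,0,0,0;0,0,0,0,0,0'
python3 - <<'E'
from h import *
o=ctrl.get_obs(); print(o["ee_pos"],o["ft_force"],o["moment"])
d=ctrl.get_image("wrist"); a=cv2.resize(d["img"][:,:,::-1],(800,600),interpolation=cv2.INTER_CUBIC)[130:430,200:600]
s=ctrl.get_image("scene")["img"][150:210,145:225,::-1]
f=lambda i:cv2.resize(i,(400,300),interpolation=cv2.INTER_CUBIC)
cv2.imwrite("pics/m5.png",np.hstack([a,f(s)]))
E
```

```text
t: 10.42
ee_pos: [547.1, 304.6, 220.4]
orientation: [-2.576, -1.798, 0.003]
ft_force: [0.4, -0.5, -2.1]
width: 27.4
grasp_force: 29.3
t: 10.83
ee_pos: [547.7, 304.8, 212.5]
orientation: [-2.576, -1.798, 0.0]
ft_force: [1.2, -0.3, -1.4]
width: 27.6
grasp_force: 29.3
[547.70801273 304.8473334  212.51811075] [ 1.20513356 -0.26185037 -1.36544696] [-0.05823405  0.09659607  0.02077537]
```

View pics/m5.png

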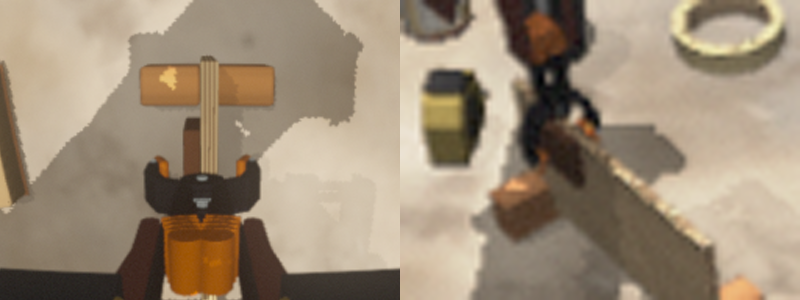

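```bash

python3 jog.py '0,0,0,0,0,0;0,0,0,0,0,0;0,0,0,0,0,0'
python3 - <<'E'
from h import *
d=ctrl.get_image("wrist"); o=ctrl.get_obs(); R=Ro.from_rotvec(o["orientation"]); e=o["ee_pos"]; print(o["qvel"].round(3))
for u,v,z in [(383,248,125),(417,248,125),(408,186,125),(402,310,146),(402,333,146),(367,290,104),(439,290,104)]: print((u,v),R.inv().apply(wplane(d,u,v,z)-e).round(1))
s=ctrl.get_image("scene"); 
def pr(X):
    c=s["R"]@X+s["t"]; p=np.array([s["fx"]*c[0]/c[2]+s["cx"],s["fy"]*c[1]/c[2]+s["cy"]])
    return (((p-[145,150])+.5)*5-.5+[400,0]).round(0)
print([pr(np.r_[(e+R.apply([y,-9,0]))[:2],z]) for y,z in [(-30,125),(-30,80),(30,125)]])
print([pr(np.r_[(e+R.apply([y,4.5,0]))[:2],125]) for y in (-194,56)])
E
```

```text
t: 11.18
ee_pos: [547.8, 304.9, 212.8]
orientation: [2.576, 1.798, 0.0]
ft_force: [-0.1, -0.2, -1.6]
width: 27.5
grasp_force: 29.3
[ 0.001  0.001  0.     0.001  0.    -0.001]
(383, 248) [38.  -9.1 87.8]
(417, 248) [38.   8.1 87.8]
(408, 186) [69.4  3.5 87.8]
(402, 310) [11.5  0.5 66.8]
(402, 333) [-0.1  0.6 66.8]
(367, 290) [ 10.7 -19.2 108.8]
(439, 290) [ 10.8  21.5 108.8]
[array([570., 148.]), array([579., 192.]), array([526., 110.])]
[array([717., 253.]), array([522.,  86.])]
```

```bash
python3 -c "
from workcell import ctrl
print(ctrl.close_job())"
```

```text
the job is handed in; nothing more can be done
None
```

I handed the job in at about 11 s. The gripper holds the clamp squeezed wide open round the panel and cleat, and the force readings showed no contact with the wood. It sits at the middle of the cleat to within a few mm, with the pads about 20 mm below the top edge (estimated from the images), and the hand-in returned no verdict.

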